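# Take the milk pot off its drying hooks and start the warmer

### The job

Take the small steel milk pot off the drying stand by lifting its handle clear over the upturned hook tips before drawing it out, without wrenching it against the stand, and seat it upright and fully home in the round dock of the milk warmer, setting it down rather than dropping it. Then, with the pot released, press the warmer's orange plunger down to its stop, without pressing hard beyond that, and let it spring back up. Leave the spice jar and the salt shaker on the stand's shelf where they are.

Things in the scene. Friction and masses are not known exactly. Their poses are not given: they have to be found in the camera images.
- milk_pot: Round open steel pot, 98 mm across the rim, 60 mm high, 0.2 to 0.4 kg. Origin: centre of its underside, z up. Foot 88 mm across, widening by a 4 mm high bevel to 94 mm. A fixed hoop handle over the mouth, 118 mm wide, lies in its y-z plane, with a dark wooden grip bar on top. It starts hanging upright by that bar in two hooks of the stand, its axes along the stand's.
- pot_grip (a point): Middle of the pot's wooden grip bar: round, 14 mm thick, 96 mm long, along the pot's y axis, centre line 138 mm above the pot's underside. The hooks hold it about 34 mm to either side of the middle; some 55 mm between them is free for fingers.
- stand: Drying stand, fixed. Origin on the worktop under the hook trough; -x is the open front, y runs along the two hooks. The 8 mm wire hooks, at y = -34 and 34 mm, come from a cross bar at x = 115, z = 195 mm, dip to the trough at x = 0, where the hung bar's centre line is 191 mm up, and turn up in front. Posts at x = 115, y = -90 and 90 mm. Base plate 10 mm thick.
- hook_tip (a point): Midway between the tops of the two upturned hook tips (black balls, 11 mm), 20 mm in front of the trough, 225.5 mm above the worktop: the grip bar must rise about 42 mm from rest to pass over; at 60 mm the pot rim strikes the hooks from below. Axes as the stand's.
- shelf_edge (a point): Middle of the lower front edge of the stand's wooden shelf, 315 mm above the worktop and 10 mm behind (+x) the hook trough. The shelf, 210 mm wide, 120 mm deep, 12 mm thick, roofs the hooks: a gripper pointing straight down has no room at the bar; one tilted about 40 degrees, its body leaning out to the front, has.
- warmer: White electric milk warmer base, fixed. Origin: centre of the underside of its round part, 124 mm across. On top is a round dock, open upward: rim 32 mm above the worktop, floor at 20 mm, straight bore 102 mm across (about 3 mm free round the pot). In front (-x) a 60 mm console, 34 mm high, carries the plunger. The pot may stand at any yaw.
- dock (a point): Centre of the dock's floor, 20 mm above the worktop. The seated pot's origin is here, its grip bar 158 mm above the worktop.
- plunger_top (a point): Middle of the top of the orange round plunger head, 36 mm across, 108 mm in front (-x) of the dock's centre and 65 mm above the worktop when up. It is pressed straight down.
- plunger (a joint): Plunger travel in m: 0 up, 0.012 at its stop. Spring: 3 N at the top, 9 N at the stop; springs back by itself.
- spice_jar: Spice jar with black cap, 45 mm across, 105 mm high, loose on the stand's shelf. Origin: centre of its underside.
- salt_shaker: Glass salt shaker with grey cap, 44 mm across, 90 mm high, loose on the stand's shelf. Origin: centre of its underside.

How it is judged:
On the way, in this order (a step that is already met when the one before it is completed fails the run):
1. the pot is off the hooks: its grip is more than 50 mm in front of the hook trough and it no longer touches the stand (x of pot_grip in the frame of stand below -0.05 m and contact force between milk_pot and stand below 0.05 N), for 0.1 s.
2. the pot sits upright and fully home in the dock, let go (horizontal distance between milk_pot and dock below 0.007 m and z of milk_pot in the frame of dock below 0.003 m and angle between milk_pot's own z axis and vertical below 0.05 rad and contact force between the fingers and milk_pot below 0.1 N and linear speed of milk_pot below 0.03 m/s), for 0.3 s.
3. with the pot seated, the plunger is pressed to its stop (more than 11 of 12 mm) (horizontal distance between milk_pot and dock below 0.007 m and z of milk_pot in the frame of dock below 0.003 m and angle between milk_pot's own z axis and vertical below 0.05 rad and value of joint plunger above 0.011 m), for 0.05 s.
At the end, for the whole second after the job is handed in: The pot stands at rest in the dock, within 7 mm of its centre, no more than 3 mm above its floor and tilted less than 0.05 rad, and the plunger is back up (under 2 mm) (horizontal distance between milk_pot and dock below 0.007 m and z of milk_pot in the frame of dock below 0.003 m and angle between milk_pot's own z axis and vertical below 0.05 rad and value of joint plunger below 0.002 m and linear speed of milk_pot below 0.02 m/s); the robot touches nothing.
It fails at once if the pot is wrenched against the stand (more than 30 N) (contact force between milk_pot and stand above 30 N).
It fails at once if the pot is dropped (moving faster than 0.5 m/s while not touched by the fingers) (contact force between the fingers and milk_pot below 0.05 N and linear speed of milk_pot above 0.5 m/s).
It fails at once if the pot is tipped by more than 0.7 rad (angle between milk_pot's own z axis and vertical above 0.7 rad).
It fails at once if the plunger is pressed with more than 60 N (contact force between anything else and plunger above 60 N).
It fails at once if the spice jar or the salt shaker on the shelf is moved by more than 20 mm (distance of any of spice_jar, salt_shaker from where it was at the start of the episode above 0.02 m).
It also fails if it takes over 58 s, if anything falls off the work surface, if the arm or the gripper's body presses on something with over 40 N, if the wrist force passes 120 N, or if a joint passes its speed limit or range.

### The arm

A 6-joint arm with a two-finger parallel gripper is mounted at the origin on a cart in front of the work surface, level with it; the furniture and walls round the work are solid. World frame = base frame: x ahead of the robot, y to its left, z up, the work surface at z = 0. Lengths are in m, angles in rad, forces in N, time in s.
With the tool pointing down it reaches from about 0.25 to 0.8 m from the base axis. Payload 3.9 kg.
Tool frame: the origin (TCP) lies at the very end of the fingers, on their centre line; the grasp point (between the pads) lies 19 mm behind it; z points along the fingers, y is the line along which they close (so a half turn about z gives the same grasp; the last joint's range is limited). The gripper opens to 85 mm and grips with 20 to 120 N. Pads are 22 mm wide; open, the fingers measure 114 mm over their backs; the gripper's body (76 mm by 85 mm) begins 54 mm behind the grasp point. The pads swing forward as they close: fully open they stand 13 mm farther back than shut.
Start: joints at [1.172, 0.26, -0.138, 1.173, 0, 1.571], TCP at [0.204, 0.484, 0.231] pointing down, gripper open.
Joint ranges: [-2.78, 2.78], [-0.83, 1.72], [-1.28, 1.37], [-1.9, 2.12], [-1.57, 1.48], [-3.14, 3.14]. Speed limits (rad/s): [2.57, 2.57, 3.14, 3.14, 3.14, 3.14].

### API

Orientations are given as [roll, pitch, yaw] about the fixed x, y, z axes, in that order (R = Rz(yaw) Ry(pitch) Rx(roll)).
In Python, from rig import env gives the robot as it stands.
- The arm moves only by the shell command python3 -m handwheel 'ROWS'. ROWS is JSON, a list of rows, each an object of numbers: "claw": the opening, from -1 (shut) to 1 (fully open); "x", "y", "z": the shift along the tool's x, y, z as a fraction of full scale; "wx", "wy", "wz": the turn, a rotation vector about the tool's x, y, z as a fraction of full scale. A call has 1 to 12 rows; each row is the pose to reach, as a shift and turn from the pose commanded when the call began, along the tool's axes at that moment; what a row does not reach only later rows make up. Full scale, the value 1, is 0.15 m for a shift and 60 degrees for a turn. A row lasts 1/12 s, in which the tool goes at most 41.7 mm and 7.16 degrees, less where a joint would pass 70% of its speed; a pose out of reach is approached as far as the arm can. A call with a number of a shift or a turn outside -1 to 1 is refused whole. A call with a gripper value outside its range is refused whole. The fingers move at their own pace and stop on an object; the grip force is fixed at half the most. Time passes only in rows, so rows that repeat a pose let the fingers close. It gives the time, the measured TCP pose, the force, the opening and the grip force at its end, in the units of the state.
- env.observe(): the state, without advancing time (a new reading comes with each control period).
- env.grab_frame(name): name is "side" or "top" or "wrist"; returns the picture (480x640x3 uint8, red, green, blue); there is no depth.
- env.camera_model(name): a dict with "fx", "fy", "cx", "cy" (pixels), "dist_coeffs" ([k1, k2, p1, p2, k3] as OpenCV has them; the pictures are not rectified), "xyz" and "attitude" of the camera in the world; the wrist camera has in their place "T_tool_cam" (4x4, takes a point from camera to tool coordinates, whose origin is the TCP and whose axes are the flange's). Camera axes: x right, y down, z forward; pixel columns grow to the right and rows downward; lengths in m; the calibration is good to about 2 mm. A picture is of the moment at which its call begins: read the wrist's pose just before it. camera_model takes no time and is no camera call.
- env.close_job(): hands the job in; it is judged then, once.
The state is a dict: "t": time; "q": joint angles; "qvel": joint speeds; "tau": joint torques, N m; "eef_pos": TCP position; "eef_rot": TCP orientation; "wrist_force": force on the tool from outside, world axes, zero at the start; "ft_torque": the same for the moment, N m; "width": finger opening in m; "gripper_force": force on a finger pad.
Only numpy, scipy, OpenCV 4.12 (cv2) and the standard library are available. Lean on these libraries where they do the work, as an engineer would, in place of code of your own. Each camera call takes 0.05 s, during which the arm holds its last target. There are 200 camera calls.

## Working session

There is one attempt and no reset: what is moved stays moved. The work goes in short steps, Python scripts to look and compute and a shell command to move; the robot and the scene stay as the last step left them, time stands still between calls to the robot, and variables do not carry over. Pictures are saved under pics/ and viewed, at most 10 in all, crops included, and the job is handed in when it is done.

```bash
mkdir -p pics; ls; python3 - <<'E'
from rig import env
import cv2,numpy as np,json
s=env.observe();print({k:np.round(v,3).tolist() for k,v in s.items()})
for n in("side","top","wrist"):
    print(n,env.camera_model(n))
for n in("side","top"):
    cv2.imwrite(f"pics/{n}0.png",env.grab_frame(n)[:,:,::-1])
E
```

```text
pics
{'t': 0.0, 'q': [1.172, 0.261, -0.139, 1.173, -0.0, 1.571], 'qvel': [0.0, -0.002, -0.001, 0.001, -0.0, 0.0], 'tau': [0.002, -40.568, 25.392, 0.019, 0.0, 0.0], 'eef_pos': [0.204, 0.483, 0.23], 'eef_rot': [-3.14, 0.0, 2.743], 'wrist_force': [0.032, -0.368, -0.372], 'ft_torque': [0.011, 0.004, -0.05], 'gripper_force': 0.0, 'width': 0.086}
side {'fx': 459.69266272861796, 'fy': 459.69266272861796, 'cx': 320.91029607827795, 'cy': 242.2918438171842, 'dist_coeffs': array([-0.03899789,  0.        ,  0.        ,  0.        ,  0.        ]), 'xyz': array([ 0.04744375, -0.16626088,  1.10723198]), 'attitude': array([-2.64413090e+00, -1.48899389e-03, -1.48356740e+00])}
top {'fx': 542.0407740456811, 'fy': 542.0407740456811, 'cx': 319.84170979800984, 'cy': 242.66306350799292, 'dist_coeffs': array([-0.16368635,  0.        ,  0.        ,  0.        ,  0.        ]), 'xyz': array([ 0.3913868 , -0.11494436,  1.22870108]), 'attitude': array([-3.01104910e+00, -6.01157761e-04, -1.56660095e+00])}
wrist {'fx': 381.43964100028626, 'fy': 381.43964100028626, 'cx': 320.26351743743993, 'cy': 234.279286657917, 'dist_coeffs': array([-0.05286304,  0.        ,  0.        ,  0.        ,  0.        ]), 'T_tool_cam': array([[ 6.85605881e-04, -9.66135981e-01, -2.58032547e-01,
         6.47805430e-02],
       [ 9.99999638e-01,  7.92359529e-04, -3.09733868e-04,
        -1.00743284e-03],
       [ 5.03699582e-04, -2.58032241e-01,  9.66136175e-01,
        -1.42750448e-01],
       [ 0.00000000e+00,  0.00000000e+00,  0.00000000e+00,
         1.00000000e+00]])}
```

View pics/side0.png

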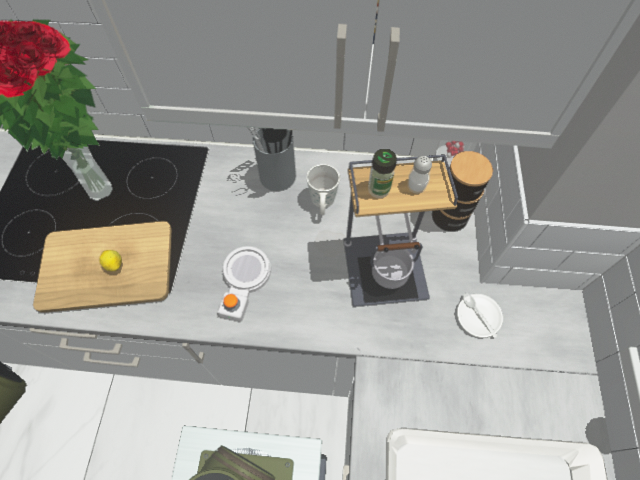

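View pics/top0.png

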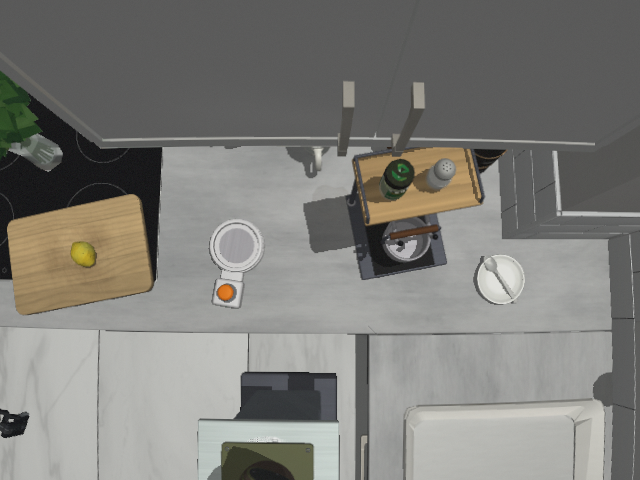

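The side picture shows the pot bar near (400,246), the plunger at (231,301) and the dock at (247,268). In the top picture the bar is near (413,232), the plunger at (227,293) and the dock at (237,246). Next I'll enlarge these areas for precise pixels.

```bash
python3 - <<'E'
import cv2,numpy as np
s=cv2.imread("pics/side0.png");t=cv2.imread("pics/top0.png")
f=lambda im,x,y:cv2.resize(im[y:y+75,x:x+100],(400,300),interpolation=cv2.INTER_CUBIC)
cv2.imwrite("pics/c0.png",np.vstack([np.hstack([f(s,345,230),f(t,360,200)]),np.hstack([f(s,195,245),f(t,190,215)])]))
for n,im in(("side",s),("top",t)):
    h=cv2.cvtColor(im,cv2.COLOR_BGR2HSV)
    m=((h[:,:,0]>5)&(h[:,:,0]<15)&(h[:,:,1]>200)&(h[:,:,2]>150)).astype(np.uint8)
    k,l,st,c=cv2.connectedComponentsWithStats(m)
    print(n,[(st[i].tolist(),c[i].round(1).tolist()) for i in range(1,k) if st[i][4]>40])
E
```

```text
side []
top [([218, 285, 15, 15, 169], [224.7, 291.9])]
```

View pics/c0.png

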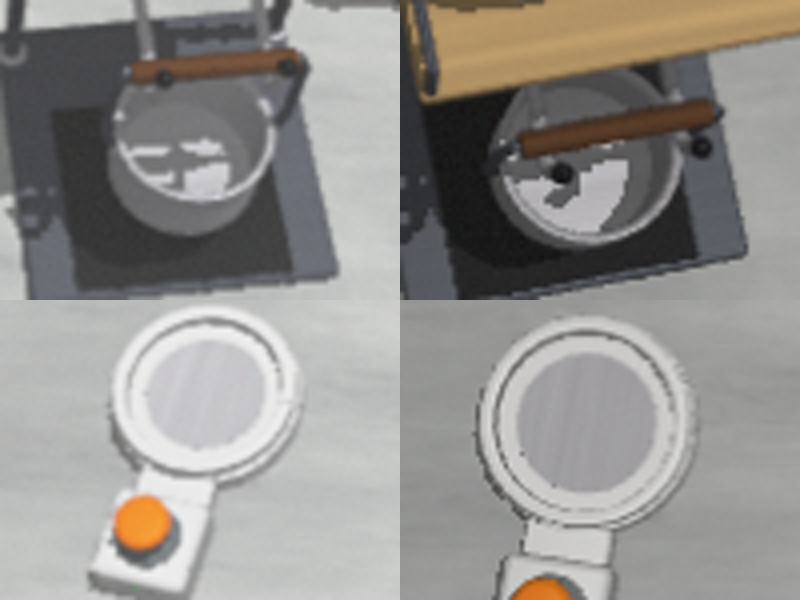

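```bash
cat > h.py <<'E'
from rig import env
import cv2,numpy as np
from scipy.spatial.transform import Rotation as R
from scipy.optimize import least_squares
def E(a): return R.from_euler("xyz",a)
def proj(n,P,obs=None):
    c=env.camera_model(n)
    if n=="wrist":
        T=np.eye(4);T[:3,:3]=E(obs["eef_rot"]).as_matrix();T[:3,3]=obs["eef_pos"];T=T@c["T_tool_cam"];Rc,p=T[:3,:3],T[:3,3]
    else: Rc,p=E(c["attitude"]).as_matrix(),c["xyz"]
    K=np.array([[c["fx"],0,c["cx"]],[0,c["fy"],c["cy"]],[0,0,1]])
    r,_=cv2.Rodrigues(Rc.T)
    return cv2.projectPoints(np.atleast_2d(np.array(P,float)),r,-Rc.T@p,K,c["dist_coeffs"])[0][:,0]
def loc(v,P):
    c,s=np.cos(v[2]),np.sin(v[2]);P=np.array(P,float)
    return np.c_[v[0]+c*P[:,0]-s*P[:,1],v[1]+s*P[:,0]+c*P[:,1],P[:,2]]
def fit(P,px,x0,obs=None):
    f=lambda v:np.concatenate([(proj(n,loc(v,P[n]),obs)-px[n]).ravel() for n in px])
    r=least_squares(f,x0,loss="soft_l1");return r.x,r.fun.reshape(-1,2).round(1).tolist()
E
python3 - <<'E'
from h import *
B=[[0,.048,.191],[0,-.048,.191],[-.02,.034,.22],[-.02,-.034,.22]]
print(fit({"side":B,"top":B},{"side":[[378,248.2],[420,245.5],[386,249.2],[416.7,246.5]],"top":[[390,236],[439.2,227.2],[400.3,243],[435.3,236.5]]},[.5,-.25,0]))
W=[[0,0,.02],[-.108,0,.065]]
print(fit({"side":W,"top":W},{"side":[[246.4,268.2],[230.6,300.4]],"top":[[236.5,245.3],[225.7,292.4]]},[.4,.1,0]))
E
```

```text
(array([ 0.54931458, -0.29883228,  0.17251711]), [[-1.0, -0.7], [-1.1, -1.2], [0.1, -0.3], [0.1, 0.0], [0.3, 0.1], [-1.0, 0.8], [1.2, 0.0], [1.1, 0.6]])
(array([ 0.54211503,  0.07217651, -0.13140407]), [[-0.5, -0.1], [-0.3, -0.9], [0.4, 0.5], [0.4, 0.1]])
```

```bash
cat >> h.py <<'E'
S=np.array([.5493,-.2988,.1725]);D=np.array([.542,.072,-.131])
def tool(tilt,yaw):
    s,c=np.sin(tilt),np.cos(tilt)
    return R.from_euler("z",yaw)*R.from_matrix(np.array([[0,1,0],[c,0,s],[s,0,-c]]).T)
def plan(p,Rt):
    o=env.observe();Rn=E(o["eef_rot"])
    print("t",round(o["t"],2),"pos",np.round(o["eef_pos"],4),"q",np.round(o["q"],2),"F",np.round(o["wrist_force"],1),"w",round(o["width"],4),round(o["gripper_force"],1))
    print("shift",(Rn.inv().apply(np.array(p)-o["eef_pos"])/.15).round(4),"turn",((Rn.inv()*Rt).as_rotvec()/np.radians(60)).round(4))
def grasp(back,v=None,tilt=.73,lift=0,dx=0):
    v=S if v is None else v
    T=tool(tilt,v[2]);b=loc(v,[[dx,0,.191+lift]])[0]
    return b+T.apply([0,0,.017-back]),T
E
python3 - <<'E'
from h import *
p,T=grasp(.13);print(p);plan(p,T)
E
```

```text
[ 0.47506211 -0.31173459  0.27520471]
t 0.1 pos [0.2036 0.4832 0.2305] q [ 1.17  0.26 -0.14  1.17  0.    1.57] F [-1.   0.4 -0.1] w 0.0856 0.0
shift [-3.7256 -4.1817 -0.2903] turn [-0.6386 -0.3471  0.9107]
```

```bash
r='{"claw":1,"x":-0.85,"y":-0.95,"z":-0.3,"wx":-0.64,"wy":-0.35,"wz":0.91}'; python3 -m handwheel '[{"claw":1,"x":-0.4,"y":-0.5,"z":-0.3,"wx":-0.3,"wy":-0.17,"wz":0.45},{"claw":1,"x":-0.85,"y":-0.95,"z":-0.3,"wx":-0.64,"wy":-0.35,"wz":0.91},{"claw":1,"x":-0.85,"y":-0.95,"z":-0.3,"wx":-0.64,"wy":-0.35,"wz":0.91},{"claw":1,"x":-0.85,"y":-0.95,"z":-0.3,"wx":-0.64,"wy":-0.35,"wz":0.91},{"claw":1,"x":-0.85,"y":-0.95,"z":-0.3,"wx":-0.64,"wy":-0.35,"wz":0.91},{"claw":1,"x":-0.85,"y":-0.95,"z":-0.3,"wx":-0.64,"wy":-0.35,"wz":0.91},{"claw":1,"x":-0.85,"y":-0.95,"z":-0.3,"wx":-0.64,"wy":-0.35,"wz":0.91},{"claw":1,"x":-0.85,"y":-0.95,"z":-0.3,"wx":-0.64,"wy":-0.35,"wz":0.91},{"claw":1,"x":-0.85,"y":-0.95,"z":-0.3,"wx":-0.64,"wy":-0.35,"wz":0.91},{"claw":1,"x":-0.85,"y":-0.95,"z":-0.3,"wx":-0.64,"wy":-0.35,"wz":0.91},{"claw":1,"x":-0.85,"y":-0.95,"z":-0.3,"wx":-0.64,"wy":-0.35,"wz":0.91},{"claw":1,"x":-0.85,"y":-0.95,"z":-0.3,"wx":-0.64,"wy":-0.35,"wz":0.91}]'; python3 - <<'E'
from h import *
p,T=grasp(.13);plan(p,T)
E
```

```text
t: 1.1
eef_pos: [0.2652, 0.3031, 0.2754]
eef_rot: [2.41, 0.003, 1.747]
wrist_force: [-0.1, -0.9, 0.3]
width: 0.0853
gripper_force: 0.0
t 1.1 pos [0.2652 0.3031 0.2754] q [ 1.37 -0.23 -0.76  0.73 -0.67  2.65] F [-0.1 -0.9  0.3] w 0.0853 0.0
shift [-4.2807  0.4782  0.4515] turn [ 0.0015 -0.0001  0.0052]
```

```bash
for i in 1; do python3 -m handwheel '[{"claw":1,"x":-0.25},{"claw":1,"x":-0.5},{"claw":1,"x":-0.75},{"claw":1,"x":-1},{"claw":1,"x":-1}]'; python3 -m handwheel '[{"claw":1,"x":-0.25},{"claw":1,"x":-0.5},{"claw":1,"x":-0.75},{"claw":1,"x":-1},{"claw":1,"x":-1}]'; python3 -m handwheel '[{"claw":1,"x":-0.25},{"claw":1,"x":-0.5},{"claw":1,"x":-0.75},{"claw":1,"x":-1},{"claw":1,"x":-1}]';done; python3 - <<'E'
from h import *
p,T=grasp(.13);plan(p,T)
E
```

```text
t 1.1 pos [0.2652 0.3031 0.2754] q [ 1.37 -0.23 -0.76  0.73 -0.67  2.65] F [-0.1 -0.9  0.3] w 0.0853 0.0
shift [-4.2807  0.4782  0.4515] turn [ 0.0015 -0.0001  0.0052]$[0]: bad value
$[0]: bad value
$[0]: bad value
```

```bash
python3 -m handwheel '[{"claw":1,"x":-0.25,"y":0,"z":0,"wx":0,"wy":0,"wz":0},{"claw":1,"x":-0.5,"y":0,"z":0,"wx":0,"wy":0,"wz":0},{"claw":1,"x":-0.75,"y":0,"z":0,"wx":0,"wy":0,"wz":0},{"claw":1,"x":-1,"y":0,"z":0,"wx":0,"wy":0,"wz":0},{"claw":1,"x":-1,"y":0,"z":0,"wx":0,"wy":0,"wz":0}]'
```

```text
t: 1.52
eef_pos: [0.2929, 0.1462, 0.2763]
eef_rot: [2.406, 0.002, 1.727]
wrist_force: [0.2, 0.4, 0.1]
width: 0.0854
gripper_force: 0.0
```

```bash
python3 -m handwheel '[{"claw":1,"x":-0.25,"y":0,"z":0,"wx":0,"wy":0,"wz":0},{"claw":1,"x":-0.5,"y":0,"z":0,"wx":0,"wy":0,"wz":0},{"claw":1,"x":-0.75,"y":0,"z":0,"wx":0,"wy":0,"wz":0},{"claw":1,"x":-1,"y":0,"z":0,"wx":0,"wy":0,"wz":0},{"claw":1,"x":-1,"y":0,"z":0,"wx":0,"wy":0,"wz":0}]'
```

```text
t: 1.93
eef_pos: [0.3083, 0.0587, 0.2725]
eef_rot: [2.425, -0.002, 1.743]
wrist_force: [-0.2, -0.8, -0.9]
width: 0.0857
gripper_force: 0.0
```

```bash
python3 -m handwheel '[{"claw":1,"x":-0.25,"y":0,"z":0,"wx":0,"wy":0,"wz":0},{"claw":1,"x":-0.5,"y":0,"z":0,"wx":0,"wy":0,"wz":0},{"claw":1,"x":-0.75,"y":0,"z":0,"wx":0,"wy":0,"wz":0},{"claw":1,"x":-1,"y":0,"z":0,"wx":0,"wy":0,"wz":0},{"claw":1,"x":-1,"y":0,"z":0,"wx":0,"wy":0,"wz":0}]'; python3 - <<'E'
from h import *
p,T=grasp(.13);plan(p,T)
E
```

```text
t: 2.35
eef_pos: [0.3248, -0.035, 0.2686]
eef_rot: [2.435, -0.0, 1.744]
wrist_force: [0.5, 0.6, -0.0]
width: 0.0855
gripper_force: 0.0
t 2.35 pos [ 0.3248 -0.035   0.2686] q [-0.53 -0.58 -0.94  0.63  0.44  0.99] F [ 0.5  0.6 -0. ] w 0.0855 0.0
shift [-1.9896  0.538   0.4005] turn [-0.0222 -0.0005  0.0001]
```

```bash
python3 -m handwheel '[{"claw":1,"x":-0.2,"y":0.1,"z":0.1,"wx":0,"wy":0,"wz":0},{"claw":1,"x":-0.4,"y":0.2,"z":0.2,"wx":-0.01,"wy":0,"wz":0},{"claw":1,"x":-0.6,"y":0.35,"z":0.3,"wx":-0.02,"wy":0,"wz":0},{"claw":1,"x":-0.8,"y":0.45,"z":0.4,"wx":-0.02,"wy":0,"wz":0},{"claw":1,"x":-1,"y":0.54,"z":0.4,"wx":-0.02,"wy":0,"wz":0},{"claw":1,"x":-1,"y":0.54,"z":0.4,"wx":-0.02,"wy":0,"wz":0},{"claw":1,"x":-1,"y":0.54,"z":0.4,"wx":-0.02,"wy":0,"wz":0},{"claw":1,"x":-1,"y":0.54,"z":0.4,"wx":-0.02,"wy":0,"wz":0}]'
```

```text
t: 3.02
eef_pos: [0.449, -0.1643, 0.273]
eef_rot: [2.418, -0.004, 1.743]
wrist_force: [-0.3, 0.4, -0.4]
width: 0.0854
gripper_force: 0.0
```

```bash
python3 -m handwheel '[{"claw":1,"x":-0.2,"y":0,"z":0,"wx":0,"wy":0,"wz":0},{"claw":1,"x":-0.4,"y":0,"z":0,"wx":0,"wy":0,"wz":0},{"claw":1,"x":-0.6,"y":0,"z":0,"wx":0,"wy":0,"wz":0},{"claw":1,"x":-0.8,"y":0,"z":0,"wx":0,"wy":0,"wz":0},{"claw":1,"x":-0.99,"y":0,"z":0,"wx":0,"wy":0,"wz":0},{"claw":1,"x":-0.99,"y":0,"z":0,"wx":0,"wy":0,"wz":0},{"claw":1,"x":-0.99,"y":0,"z":0,"wx":0,"wy":0,"wz":0},{"claw":1,"x":-0.99,"y":0,"z":0,"wx":0,"wy":0,"wz":0}]'; python3 - <<'E'
from h import *
p,T=grasp(.13);plan(p,T)
o=env.observe();cv2.imwrite("pics/w1.png",env.grab_frame("wrist")[:,:,::-1]);np.save("o1.npy",o,allow_pickle=True)
print(proj("wrist",loc(S,[[0,.048,.191],[0,-.048,.191],[-.02,.034,.22],[-.02,-.034,.22]]),o).round(0).tolist())
E
```

```text
t: 3.68
eef_pos: [0.4743, -0.3086, 0.2725]
eef_rot: [2.418, -0.004, 1.744]
wrist_force: [-0.1, 0.8, 1.0]
width: 0.0853
gripper_force: 0.0
t 3.68 pos [ 0.4743 -0.3086  0.2725] q [-0.92  0.06 -0.52  0.61  0.63  0.61] F [-0.1  0.8  1. ] w 0.0853 0.0
shift [-0.0216  0.0131 -0.0125] turn [-0.0064 -0.0038 -0.002 ]
[[324.0, 164.0], [324.0, 299.0], [332.0, 193.0], [332.0, 301.0]]
```

View pics/w1.png

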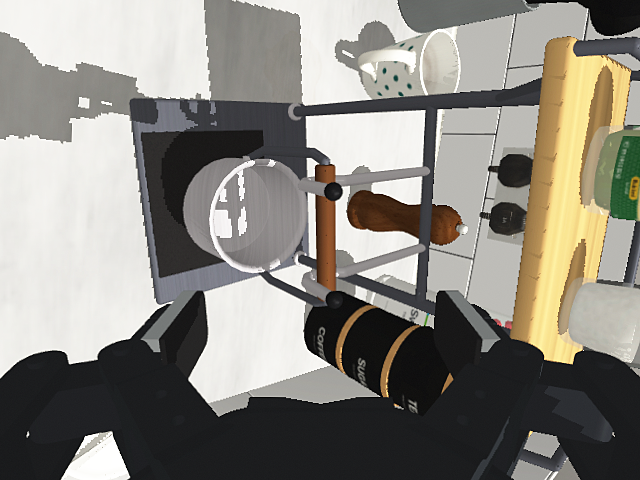

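The picture shows the bar from (326,166) to (326,298) and the hook tips at (333,191) and (335,299), within 2 px of prediction. I'll go in along the tool axis.

```bash
python3 -m handwheel '[{"claw":1,"x":-0.01,"y":0.02,"z":0.1,"wx":-0.006,"wy":-0.004,"wz":0},{"claw":1,"x":-0.01,"y":0.02,"z":0.25,"wx":-0.006,"wy":-0.004,"wz":0},{"claw":1,"x":-0.01,"y":0.02,"z":0.4,"wx":-0.006,"wy":-0.004,"wz":0},{"claw":1,"x":-0.01,"y":0.02,"z":0.55,"wx":-0.006,"wy":-0.004,"wz":0},{"claw":1,"x":-0.01,"y":0.02,"z":0.7,"wx":-0.006,"wy":-0.004,"wz":0},{"claw":1,"x":-0.01,"y":0.02,"z":0.8,"wx":-0.006,"wy":-0.004,"wz":0},{"claw":1,"x":-0.01,"y":0.02,"z":0.85,"wx":-0.006,"wy":-0.004,"wz":0},{"claw":1,"x":-0.01,"y":0.02,"z":0.85,"wx":-0.006,"wy":-0.004,"wz":0},{"claw":1,"x":-0.01,"y":0.02,"z":0.85,"wx":-0.006,"wy":-0.004,"wz":0}]'; python3 - <<'E'
from h import *
p,T=grasp(0);plan(p,T)
o=env.observe();cv2.imwrite("pics/w2.png",env.grab_frame("wrist")[:,:,::-1])
print(proj("wrist",[o["eef_pos"],p-T.apply([0,0,.017])],o).round(0).tolist())
E
```

```text
t: 4.48
eef_pos: [0.5604, -0.2953, 0.1794]
eef_rot: [2.412, -0.0, 1.742]
wrist_force: [-0.6, 1.0, 0.5]
width: 0.0854
gripper_force: 0.0
t 4.48 pos [ 0.5604 -0.2953  0.1794] q [-0.76  0.22 -0.62  0.24  0.56  0.79] F [-0.6  1.   0.5] w 0.0854 0.0
shift [-0.0106 -0.0059  0.0047] turn [-0.0002  0.0003 -0.001 ]
[[320.0, 296.0], [318.0, 319.0]]
```

View pics/w2.png

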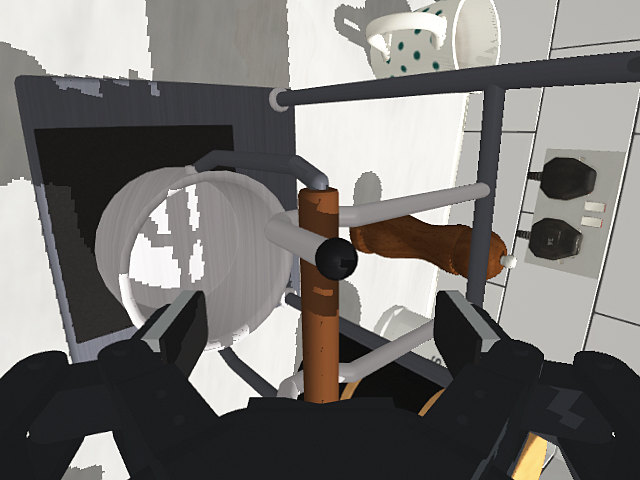

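The bar is at x≈319, centred between the pads, so I'll close now.

```bash
python3 -m handwheel '[{"claw":0.4,"x":0,"y":0,"z":0,"wx":0,"wy":0,"wz":0},{"claw":0,"x":0,"y":0,"z":0,"wx":0,"wy":0,"wz":0},{"claw":-0.4,"x":0,"y":0,"z":0,"wx":0,"wy":0,"wz":0},{"claw":-1,"x":0,"y":0,"z":0,"wx":0,"wy":0,"wz":0},{"claw":-1,"x":0,"y":0,"z":0,"wx":0,"wy":0,"wz":0},{"claw":-1,"x":0,"y":0,"z":0,"wx":0,"wy":0,"wz":0},{"claw":-1,"x":0,"y":0,"z":0,"wx":0,"wy":0,"wz":0},{"claw":-1,"x":0,"y":0,"z":0,"wx":0,"wy":0,"wz":0},{"claw":-1,"x":0,"y":0,"z":0,"wx":0,"wy":0,"wz":0},{"claw":-1,"x":0,"y":0,"z":0,"wx":0,"wy":0,"wz":0}]'; python3 - <<'E'
from h import *
p,T=grasp(0);plan(p,T)
Rn=E(env.observe()["eef_rot"]);print("up",Rn.inv().apply([0,0,1])/.15*.01,"out",Rn.inv().apply(loc([0,0,S[2]],[[-.01,0,0]])[0])/.15)
E
```

```text
t: 5.37
eef_pos: [0.5609, -0.2966, 0.1794]
eef_rot: [2.411, 0.0, 1.741]
wrist_force: [-1.1, -0.0, 1.5]
width: 0.0119
gripper_force: 58.4
t 5.37 pos [ 0.5609 -0.2966  0.1794] q [-0.76  0.22 -0.62  0.24  0.56  0.79] F [-1.1 -0.   1.5] w 0.0119 58.4
shift [-0.0013 -0.0072  0.0034] turn [ 0.0003  0.0017 -0.0014]
up [-2.41160964e-05  4.44722449e-02 -4.96655142e-02] out [-0.00015235 -0.04966542 -0.04447209]
```

```bash
python3 -m handwheel '[{"claw":-1,"x":0,"y":0.022,"z":-0.025,"wx":0,"wy":0,"wz":0},{"claw":-1,"x":0,"y":0.044,"z":-0.05,"wx":0,"wy":0,"wz":0},{"claw":-1,"x":0,"y":0.067,"z":-0.075,"wx":0,"wy":0,"wz":0},{"claw":-1,"x":0,"y":0.089,"z":-0.099,"wx":0,"wy":0,"wz":0},{"claw":-1,"x":0,"y":0.111,"z":-0.124,"wx":0,"wy":0,"wz":0},{"claw":-1,"x":0,"y":0.133,"z":-0.149,"wx":0,"wy":0,"wz":0},{"claw":-1,"x":0,"y":0.156,"z":-0.174,"wx":0,"wy":0,"wz":0},{"claw":-1,"x":0,"y":0.178,"z":-0.199,"wx":0,"wy":0,"wz":0},{"claw":-1,"x":0,"y":0.2,"z":-0.223,"wx":0,"wy":0,"wz":0},{"claw":-1,"x":0,"y":0.222,"z":-0.248,"wx":0,"wy":0,"wz":0},{"claw":-1,"x":0,"y":0.231,"z":-0.258,"wx":0,"wy":0,"wz":0},{"claw":-1,"x":0,"y":0.231,"z":-0.258,"wx":0,"wy":0,"wz":0}]'; python3 - <<'E'
from h import *
p,T=grasp(0,lift=.051);plan(p,T)
E
```

```text
t: 6.37
eef_pos: [0.5611, -0.2967, 0.2321]
eef_rot: [2.411, 0.001, 1.741]
wrist_force: [-0.5, -1.5, -2.4]
width: 0.0118
gripper_force: 58.5
t 6.37 pos [ 0.5611 -0.2967  0.2321] q [-0.76  0.16 -0.53  0.38  0.56  0.79] F [-0.5 -1.5 -2.4] w 0.0118 58.5
shift [ 0.     -0.0158  0.0109] turn [ 0.0009  0.0022 -0.0008]
```

```bash
python3 -m handwheel '[{"claw":-1,"x":0,"y":-0.025,"z":-0.022,"wx":0,"wy":0,"wz":0},{"claw":-1,"x":0,"y":-0.06,"z":-0.053,"wx":0,"wy":0,"wz":0},{"claw":-1,"x":0,"y":-0.11,"z":-0.098,"wx":0,"wy":0,"wz":0},{"claw":-1,"x":0,"y":-0.17,"z":-0.151,"wx":0,"wy":0,"wz":0},{"claw":-1,"x":0,"y":-0.23,"z":-0.205,"wx":0,"wy":0,"wz":0},{"claw":-1,"x":0,"y":-0.3,"z":-0.268,"wx":0,"wy":0,"wz":0},{"claw":-1,"x":0,"y":-0.37,"z":-0.331,"wx":0,"wy":0,"wz":0},{"claw":-1,"x":0,"y":-0.44,"z":-0.394,"wx":0,"wy":0,"wz":0},{"claw":-1,"x":0,"y":-0.51,"z":-0.456,"wx":0,"wy":0,"wz":0},{"claw":-1,"x":0,"y":-0.56,"z":-0.501,"wx":0,"wy":0,"wz":0},{"claw":-1,"x":0,"y":-0.6,"z":-0.537,"wx":0,"wy":0,"wz":0},{"claw":-1,"x":0,"y":-0.6,"z":-0.537,"wx":0,"wy":0,"wz":0}]'; python3 - <<'E'
from h import *
p,T=grasp(0,np.array([D[0],D[1],S[2]]),lift=.158+.07-.191);plan(p,T)
cv2.imwrite("pics/w3.png",env.grab_frame("wrist")[:,:,::-1])
E
```

```text
t: 7.37
eef_pos: [0.4399, -0.3173, 0.2309]
eef_rot: [2.412, -0.001, 1.738]
wrist_force: [0.8, -0.3, -1.9]
width: 0.0116
gripper_force: 58.5
t 7.37 pos [ 0.4399 -0.3173  0.2309] q [-0.99  0.08 -0.61  0.54  0.66  0.53] F [ 0.8 -0.3 -1.9] w 0.0116 58.5
shift [2.4456 0.8097 0.8648] turn [-0.0008  0.0025 -0.004 ]
```

View pics/w3.png

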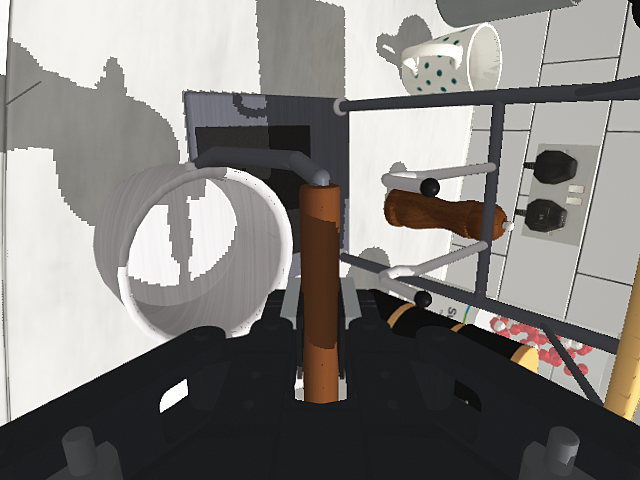

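The pot is clear of the stand and hanging as before (rim ring about (205,255), bar at x≈320). I'll carry it towards the warmer and look at the dock from there.

```bash
python3 -m handwheel '[{"claw":-1,"x":0.05,"y":0,"z":0,"wx":0,"wy":0,"wz":0},{"claw":-1,"x":0.12,"y":0,"z":0,"wx":0,"wy":0,"wz":0},{"claw":-1,"x":0.22,"y":0,"z":0,"wx":0,"wy":0,"wz":0},{"claw":-1,"x":0.32,"y":0,"z":0,"wx":0,"wy":0,"wz":0},{"claw":-1,"x":0.42,"y":0,"z":0,"wx":0,"wy":0,"wz":0},{"claw":-1,"x":0.52,"y":0,"z":0,"wx":0,"wy":0,"wz":0},{"claw":-1,"x":0.62,"y":0,"z":0,"wx":0,"wy":0,"wz":0},{"claw":-1,"x":0.72,"y":0,"z":0,"wx":0,"wy":0,"wz":0},{"claw":-1,"x":0.82,"y":0,"z":0,"wx":0,"wy":0,"wz":0},{"claw":-1,"x":0.9,"y":0,"z":0,"wx":0,"wy":0,"wz":0},{"claw":-1,"x":0.95,"y":0,"z":0,"wx":0,"wy":0,"wz":0},{"claw":-1,"x":0.95,"y":0,"z":0,"wx":0,"wy":0,"wz":0}]'
```

```text
t: 8.42
eef_pos: [0.4168, -0.1739, 0.2307]
eef_rot: [2.412, -0.001, 1.743]
wrist_force: [-0.2, 0.6, -1.8]
width: 0.012
gripper_force: 58.5
```

```bash
python3 -m handwheel '[{"claw":-1,"x":0.03,"y":0.01,"z":0.01,"wx":0,"wy":0,"wz":0},{"claw":-1,"x":0.08,"y":0.03,"z":0.02,"wx":0,"wy":0,"wz":0},{"claw":-1,"x":0.15,"y":0.06,"z":0.04,"wx":0,"wy":0,"wz":0},{"claw":-1,"x":0.22,"y":0.1,"z":0.07,"wx":0,"wy":0,"wz":0},{"claw":-1,"x":0.3,"y":0.15,"z":0.1,"wx":0,"wy":0,"wz":0},{"claw":-1,"x":0.38,"y":0.2,"z":0.14,"wx":0,"wy":0,"wz":0},{"claw":-1,"x":0.46,"y":0.25,"z":0.18,"wx":0,"wy":0,"wz":0},{"claw":-1,"x":0.52,"y":0.29,"z":0.2,"wx":0,"wy":0,"wz":0},{"claw":-1,"x":0.57,"y":0.31,"z":0.21,"wx":0,"wy":0,"wz":0},{"claw":-1,"x":0.6,"y":0.32,"z":0.22,"wx":0,"wy":0,"wz":0},{"claw":-1,"x":0.6,"y":0.32,"z":0.22,"wx":0,"wy":0,"wz":0},{"claw":-1,"x":0.6,"y":0.32,"z":0.22,"wx":0,"wy":0,"wz":0}]'; python3 - <<'E'
from h import *
p,T=grasp(0,np.array([D[0],D[1],S[2]]),lift=.158+.05-.191);plan(p,T)
o=env.observe();im=env.grab_frame("wrist")[:,:,::-1];cv2.imwrite("pics/w4.png",im);np.save("o4.npy",o,allow_pickle=True)
print(proj("wrist",loc(D,[[0,0,.02],[0,0,.032],[-.108,0,.065]]),o).round(1).tolist())
Rn=E(o["eef_rot"]);print(proj("wrist",Rn.apply([[.048,0,-.019],[-.048,0,-.019],[0,0,-.019]])+o["eef_pos"],o).round(1).tolist())
E
```

```text
t: 9.42
eef_pos: [0.4594, -0.078, 0.2385]
eef_rot: [2.412, 0.0, 1.741]
wrist_force: [-0.5, -0.4, -1.9]
width: 0.0118
gripper_force: 58.5
t 9.42 pos [ 0.4594 -0.078   0.2385] q [-0.43 -0.24 -0.92  0.26  0.39  1.1 ] F [-0.5 -0.4 -1.9] w 0.0118 58.5
shift [0.8919 0.3957 0.7397] turn [-0.0003  0.0012 -0.0014]
[[248.9, 55.5], [255.9, 53.4], [147.5, -25.3]]
[[320.5, 183.9], [320.3, 427.6], [320.4, 318.1]]
```

View pics/w4.png

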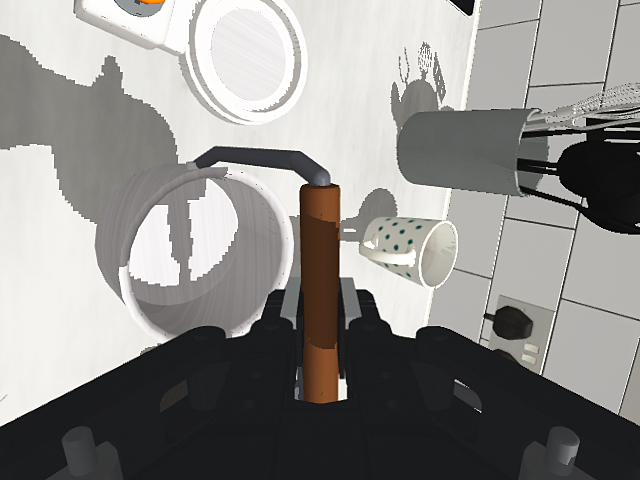

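```bash
python3 - <<'E'
from h import *
o=np.load("o4.npy",allow_pickle=True).item();im=cv2.imread("pics/w4.png")
# grey disc ellipse
g=im.astype(int);print(g[58,180:310:6].tolist())
a=np.linspace(0,2*np.pi,120)
C=lambda r,z:np.c_[r*np.cos(a),r*np.sin(a),0*a+z]
big=cv2.resize(im,None,fx=3,fy=3,interpolation=cv2.INTER_CUBIC)
def dr(P,col):
    q=(proj("wrist",P,o)*3+1).round().astype(int);cv2.polylines(big,[q.reshape(-1,1,2)],False,col,1)
for r,z in((.051,.032),(.062,.032)):dr(loc(D,C(r,z)),(0,0,255))
Rn=E(o["eef_rot"]);b=Rn.apply([0,0,-.019])+o["eef_pos"];V=[b[0],b[1],S[2]]
for r,z in((.049,.06),(.044,0)):dr(loc(V,C(r,z+b[2]-.138)),(0,0,255))
dr(loc(V,[[0,.048,b[2]],[0,-.048,b[2]]]),(0,255,0))
cv2.imwrite("pics/ov.png",cv2.resize(big[0:960,240:1040],(500,600),interpolation=cv2.INTER_AREA))
E
```

```text
[[162, 166, 168], [248, 250, 251], [169, 173, 175], [255, 255, 255], [252, 253, 253], [254, 255, 255], [237, 237, 240], [234, 234, 237], [234, 235, 237], [234, 235, 237], [237, 237, 239], [237, 236, 240], [238, 238, 240], [241, 241, 244], [236, 236, 239], [238, 237, 241], [236, 236, 238], [235, 236, 239], [253, 253, 254], [210, 216, 221], [172, 177, 183], [255, 255, 255]]
```

View pics/ov.png

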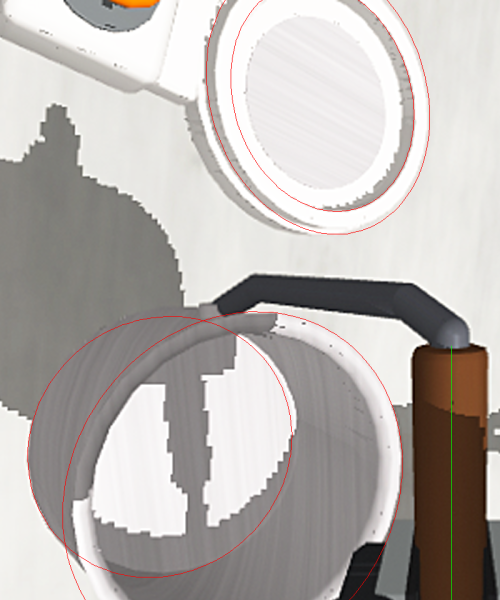

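The dock and pot outlines match the projected models to about 1 mm, and the pot hangs upright. I'll move to 50 mm above the seat.

```bash
python3 -m handwheel '[{"claw":-1,"x":0.04,"y":0.02,"z":0.03,"wx":0,"wy":0,"wz":0},{"claw":-1,"x":0.12,"y":0.05,"z":0.1,"wx":0,"wy":0,"wz":0},{"claw":-1,"x":0.22,"y":0.1,"z":0.18,"wx":0,"wy":0,"wz":0},{"claw":-1,"x":0.33,"y":0.15,"z":0.27,"wx":0,"wy":0,"wz":0},{"claw":-1,"x":0.44,"y":0.2,"z":0.36,"wx":0,"wy":0,"wz":0},{"claw":-1,"x":0.55,"y":0.25,"z":0.46,"wx":0,"wy":0,"wz":0},{"claw":-1,"x":0.66,"y":0.3,"z":0.55,"wx":0,"wy":0,"wz":0},{"claw":-1,"x":0.76,"y":0.34,"z":0.63,"wx":0,"wy":0,"wz":0},{"claw":-1,"x":0.84,"y":0.375,"z":0.7,"wx":0,"wy":0,"wz":0},{"claw":-1,"x":0.892,"y":0.396,"z":0.74,"wx":0,"wy":0,"wz":0},{"claw":-1,"x":0.892,"y":0.396,"z":0.74,"wx":0,"wy":0,"wz":0},{"claw":-1,"x":0.892,"y":0.396,"z":0.74,"wx":0,"wy":0,"wz":0}]'; python3 - <<'E'
from h import *
p,T=grasp(0,np.array([D[0],D[1],S[2]]),lift=.158+.015-.191)
p=np.r_[D[:2],.173]+T.apply([0,0,.019]);plan(p,T)
for n in("side","top"):cv2.imwrite(f"pics/{n}5.png",env.grab_frame(n)[:,:,::-1])
E
```

```text
t: 10.47
eef_pos: [0.553, 0.0736, 0.195]
eef_rot: [2.413, 0.0, 1.741]
wrist_force: [-0.8, -0.7, -2.2]
width: 0.0118
gripper_force: 58.5
t 10.47 pos [0.553  0.0736 0.195 ] q [ 0.11 -0.05 -0.93 -0.04  0.04  1.53] F [-0.8 -0.7 -2.2] w 0.0118 58.5
shift [ 0.0019 -0.1528  0.1864] turn [-0.0013  0.0016 -0.0015]
```

```bash
python3 -m handwheel '[{"claw":-1,"x":0.001,"y":-0.03,"z":0.03,"wx":0,"wy":0,"wz":0},{"claw":-1,"x":0.002,"y":-0.06,"z":0.065,"wx":0,"wy":0,"wz":0},{"claw":-1,"x":0.002,"y":-0.09,"z":0.1,"wx":0,"wy":0,"wz":0},{"claw":-1,"x":0.002,"y":-0.12,"z":0.135,"wx":0,"wy":0,"wz":0},{"claw":-1,"x":0.002,"y":-0.14,"z":0.16,"wx":0,"wy":0,"wz":0},{"claw":-1,"x":0.002,"y":-0.153,"z":0.173,"wx":0,"wy":0,"wz":0},{"claw":-1,"x":0.002,"y":-0.153,"z":0.173,"wx":0,"wy":0,"wz":0},{"claw":-1,"x":0.002,"y":-0.153,"z":0.173,"wx":0,"wy":0,"wz":0}]'; python3 - <<'E'
from h import *
T=tool(.73,S[2]);p=np.r_[D[:2],.173]+T.apply([0,0,.017]);plan(p,T)
a=np.linspace(0,2*np.pi,120)
C=lambda r,z:np.c_[r*np.cos(a),r*np.sin(a),0*a+z]
o=env.observe();b=E(o["eef_rot"]).apply([0,0,-.017])+o["eef_pos"];V=[b[0],b[1],S[2]]
out=[]
for n,x,y in(("side",195,215),("top",190,200)):
    im=env.grab_frame(n)[:,:,::-1];cv2.imwrite(f"pics/{n}6.png",im)
    big=cv2.resize(im[y:y+100,x:x+66],None,fx=6,fy=6,interpolation=cv2.INTER_CUBIC)
    for P,c in((loc(D,C(.062,.032)),(0,0,255)),(loc(V,C(.049,b[2]-.138+.06)),(255,0,0)),(loc(V,[[0,.048,b[2]],[0,-.048,b[2]]]),(0,255,0))):
        q=((proj(n,P)-[x,y])*6+3).round().astype(int);cv2.polylines(big,[q.reshape(-1,1,2)],False,c,1)
    out.append(big)
cv2.imwrite("pics/c6.png",np.hstack(out))
E
```

```text
t: 11.23
eef_pos: [0.5532, 0.074, 0.1608]
eef_rot: [2.412, -0.0, 1.741]
wrist_force: [1.4, 1.0, -2.3]
width: 0.0118
gripper_force: 58.5
t 11.23 pos [0.5532 0.074  0.1608] q [ 0.11  0.02 -1.   -0.17  0.04  1.53] F [ 1.4  1.  -2.3] w 0.0118 58.5
shift [-0.0004 -0.0024  0.0019] turn [-0.0001  0.0017 -0.0019]
```

View pics/c6.png

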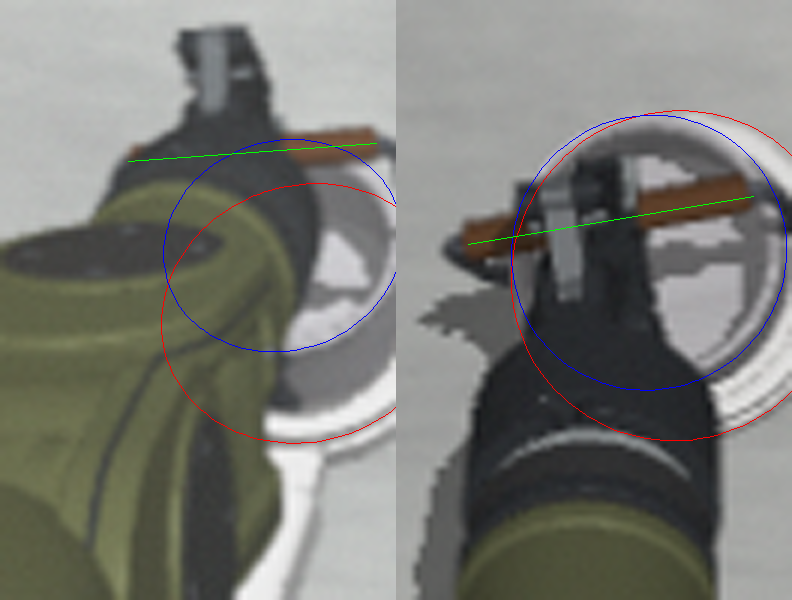

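The bar, pot and dock overlays agree to about 1 px in both pictures. I'll lower in small rows and watch the force.

```bash
python3 -m handwheel '[{"claw":-1,"x":0,"y":-0.009,"z":0.01,"wx":0,"wy":0,"wz":0},{"claw":-1,"x":0,"y":-0.018,"z":0.02,"wx":0,"wy":0,"wz":0},{"claw":-1,"x":0,"y":-0.027,"z":0.03,"wx":0,"wy":0,"wz":0},{"claw":-1,"x":0,"y":-0.036,"z":0.04,"wx":0,"wy":0,"wz":0},{"claw":-1,"x":0,"y":-0.044,"z":0.05,"wx":0,"wy":0,"wz":0},{"claw":-1,"x":0,"y":-0.049,"z":0.055,"wx":0,"wy":0,"wz":0},{"claw":-1,"x":0,"y":-0.053,"z":0.06,"wx":0,"wy":0,"wz":0},{"claw":-1,"x":0,"y":-0.053,"z":0.06,"wx":0,"wy":0,"wz":0},{"claw":-1,"x":0,"y":-0.053,"z":0.06,"wx":0,"wy":0,"wz":0}]'; python3 - <<'E'
from h import *
T=tool(.73,S[2]);p=np.r_[D[:2],.158]+T.apply([0,0,.017]);plan(p,T)
E
```

```text
t: 12.08
eef_pos: [0.5534, 0.0743, 0.1487]
eef_rot: [2.412, -0.0, 1.741]
wrist_force: [0.2, 0.5, -1.8]
width: 0.0119
gripper_force: 58.6
t 12.08 pos [0.5534 0.0743 0.1487] q [ 0.11  0.04 -1.02 -0.22  0.04  1.53] F [ 0.2  0.5 -1.8] w 0.0119 58.6
shift [-0.0021 -0.0165  0.0157] turn [-0.0002  0.0014 -0.0016]
```

```bash
python3 -m handwheel '[{"claw":-1,"x":0,"y":-0.004,"z":0.005,"wx":0,"wy":0,"wz":0},{"claw":-1,"x":0,"y":-0.008,"z":0.01,"wx":0,"wy":0,"wz":0},{"claw":-1,"x":0,"y":-0.01,"z":0.012,"wx":0,"wy":0,"wz":0},{"claw":-1,"x":0,"y":-0.01,"z":0.012,"wx":0,"wy":0,"wz":0},{"claw":-1,"x":0,"y":-0.01,"z":0.012,"wx":0,"wy":0,"wz":0}]'
```

```text
t: 12.5
eef_pos: [0.5539, 0.0744, 0.1469]
eef_rot: [2.411, -0.0, 1.741]
wrist_force: [0.2, 0.0, -2.2]
width: 0.0121
gripper_force: 58.6
```

```bash
python3 -m handwheel '[{"claw":-1,"x":0,"y":-0.002,"z":0.002,"wx":0,"wy":0,"wz":0},{"claw":-1,"x":0,"y":-0.004,"z":0.005,"wx":0,"wy":0,"wz":0},{"claw":-1,"x":0,"y":-0.004,"z":0.005,"wx":0,"wy":0,"wz":0},{"claw":-1,"x":0,"y":-0.004,"z":0.005,"wx":0,"wy":0,"wz":0}]'
```

```text
t: 12.83
eef_pos: [0.5547, 0.0746, 0.147]
eef_rot: [2.408, -0.0, 1.741]
wrist_force: [-1.9, 1.6, 5.7]
width: 0.012
gripper_force: 59.3
```

```bash
python3 -m handwheel '[{"claw":-0.7,"x":0,"y":0,"z":0,"wx":0,"wy":0,"wz":0},{"claw":-0.6,"x":0,"y":0,"z":0,"wx":0,"wy":0,"wz":0},{"claw":-0.5,"x":0,"y":0,"z":0,"wx":0,"wy":0,"wz":0},{"claw":-0.3,"x":0,"y":0,"z":0,"wx":0,"wy":0,"wz":0},{"claw":0,"x":0,"y":0,"z":0,"wx":0,"wy":0,"wz":0},{"claw":0.2,"x":0,"y":0,"z":0,"wx":0,"wy":0,"wz":0},{"claw":0.2,"x":0,"y":0,"z":0,"wx":0,"wy":0,"wz":0},{"claw":0.2,"x":0,"y":0,"z":0,"wx":0,"wy":0,"wz":0}]'; python3 - <<'E'
from h import *
o=env.observe();print(o["width"]);np.save("o7.npy",o,allow_pickle=True)
im=env.grab_frame("wrist")[:,:,::-1];cv2.imwrite("pics/w7.png",im)
E
```

```text
t: 13.5
eef_pos: [0.5535, 0.0743, 0.1454]
eef_rot: [2.412, 0.0, 1.741]
wrist_force: [0.1, 0.0, -0.3]
width: 0.051
gripper_force: 0.0
0.05104290898273369
```

```bash
python3 -m handwheel '[{"claw":0.2,"x":0,"y":0,"z":-0.05,"wx":0,"wy":0,"wz":0},{"claw":0.2,"x":0,"y":0,"z":-0.15,"wx":0,"wy":0,"wz":0},{"claw":0.2,"x":0,"y":0,"z":-0.3,"wx":0,"wy":0,"wz":0},{"claw":0.2,"x":0,"y":0,"z":-0.45,"wx":0,"wy":0,"wz":0},{"claw":0.2,"x":0,"y":0,"z":-0.6,"wx":0,"wy":0,"wz":0},{"claw":0.2,"x":0,"y":0,"z":-0.75,"wx":0,"wy":0,"wz":0},{"claw":0,"x":0,"y":0,"z":-0.9,"wx":0,"wy":0,"wz":0},{"claw":0,"x":0,"y":0,"z":-0.95,"wx":0,"wy":0,"wz":0},{"claw":0,"x":0,"y":0,"z":-0.95,"wx":0,"wy":0,"wz":0},{"claw":0,"x":0,"y":0,"z":-0.95,"wx":0,"wy":0,"wz":0}]'; python3 - <<'E'
from h import *
o=env.observe();im=env.grab_frame("wrist")[:,:,::-1];np.save("o8.npy",o,allow_pickle=True);cv2.imwrite("pics/w8.png",im)
print(o["eef_pos"],o["q"].round(2) if hasattr(o["q"],"round") else o["q"])
a=np.linspace(0,2*np.pi,120);C=lambda r,z:np.c_[r*np.cos(a),r*np.sin(a),0*a+z]
V=[D[0],D[1],S[2]];A=[]
def draw(big,n,sc,x,y):
    for P,c in((loc(D,C(.062,.032)),(0,0,255)),(loc(V,C(.049,.08)),(255,0,0)),(loc(V,[[0,.048,.158],[0,-.048,.158]]),(0,255,0)),(loc(D,np.add(C(.018,.065),[-.108,0,0])),(255,0,255))):
        q=((proj(n,P,o)-[x,y])*sc+sc/2).round().astype(int);cv2.polylines(big,[q.reshape(-1,1,2)],False,c,1)
    return big
w=draw(cv2.resize(im,(800,600),interpolation=cv2.INTER_CUBIC),"wrist",1.25,0,0)[0:600,100:700][:, :]
t=env.grab_frame("top")[:,:,::-1];s=env.grab_frame("side")[:,:,::-1]
cv2.imwrite("pics/top8.png",t);cv2.imwrite("pics/side8.png",s)
tt=draw(cv2.resize(t[200:300,190:290],(400,400),interpolation=cv2.INTER_CUBIC),"top",4,190,200)
w=cv2.resize(w,(400,400))
ss=draw(cv2.resize(s[220:310,200:290],(360,360),interpolation=cv2.INTER_CUBIC),"side",4,200,220)
out=np.zeros((600,800,3),np.uint8);out[:400,:400]=w;out[:400,400:]=tt;out[400:,400:]=cv2.resize(ss[:180],(400,200));out[400:,:400]=cv2.resize(ss[180:],(400,200))
cv2.imwrite("pics/c8.png",out)
E
```

```text
t: 14.38
eef_pos: [0.4598, 0.0582, 0.2526]
eef_rot: [2.41, 0.0, 1.741]
wrist_force: [0.3, 0.8, -0.5]
width: 0.0427
gripper_force: 0.0
[0.45982953 0.05817926 0.25263081] [ 0.09 -0.32 -0.94  0.22  0.05  1.51]
```

View pics/c8.png

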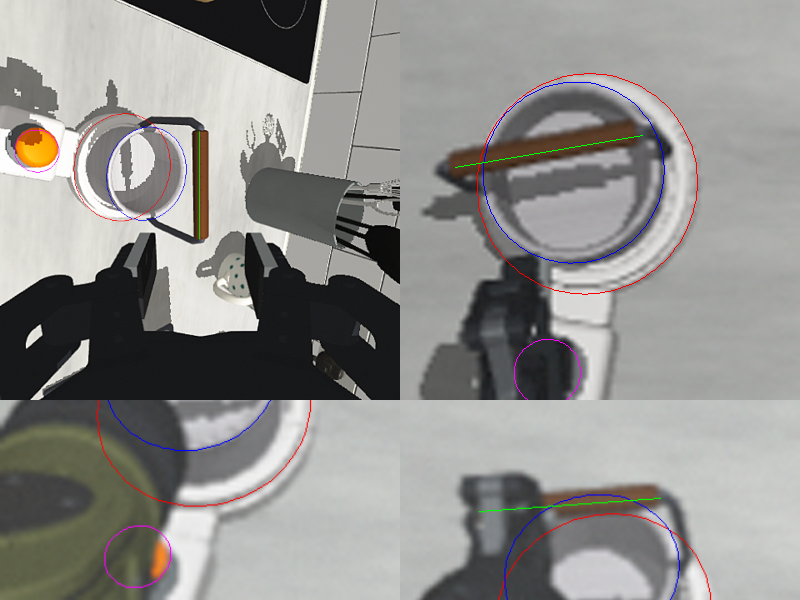

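The pot looks home in the dock: in the wrist picture the bar lies on the predicted line, and the rim matches to about 1 px in the top picture. I'll check the bar height numerically.

```bash
python3 - <<'E'
from h import *
o=np.load("o8.npy",allow_pickle=True).item()
def bar(f,x,y,w,h,b=5):
    im=cv2.imread(f);hs=cv2.cvtColor(im,cv2.COLOR_BGR2HSV)
    m=np.zeros(im.shape[:2],np.uint8);m[y:y+h,x:x+w]=((hs[...,0]<16)&(hs[...,1]>100)&(hs[...,2]>40)&(hs[...,2]<190))[y:y+h,x:x+w]
    k,l,st,c=cv2.connectedComponentsWithStats(m);i=1+st[1:,4].argmax()
    return cv2.minAreaRect(np.argwhere(l==i)[:,::-1].astype(np.float32))
obs={"wrist":bar("pics/w8.png",280,120,150,160),"top":bar("pics/top8.png",195,225,70,30)}
print(obs)
f=lambda P:np.concatenate([(proj(n,P,o)[0]-obs[n][0])*(1 if n=="top" else .8) for n in obs])
r=least_squares(f,[.542,.072,.158]);print(r.x,r.fun)
f2=lambda P:(proj("wrist",[P[0],P[1],.158],o)[0]-obs["wrist"][0]);print(least_squares(f2,[.54,.07]).x)
f2=lambda P:(proj("top",[P[0],P[1],.158],o)[0]-obs["top"][0]);print(least_squares(f2,[.54,.07]).x)
# plunger
im=cv2.imread("pics/w8.png");hs=cv2.cvtColor(im,cv2.COLOR_BGR2HSV);m=((hs[...,0]>8)&(hs[...,0]<25)&(hs[...,1]>180)).astype(np.uint8)
k,l,st,c=cv2.connectedComponentsWithStats(m[:, :240]);i=1+st[1:,4].argmax();print(st[i],c[i],proj("wrist",loc(D,[[-.108,0,.065],[-.108,0,.06]]),o))
# press target
v=loc(D,[[-.108,0,.065]])[0];print("plunger",v);plan(np.r_[v[:2],.20],R.from_euler("xyz",[np.pi,0,1.741]))
E
```

```text
{'wrist': ((320.0, 217.5), (123.0, 18.0), 90.0), 'top': ((225.28370666503906, 236.78863525390625), (5.730774402618408, 46.05714797973633), 79.87532806396484)}
[0.54394615 0.07651668 0.1561833 ] [-0.19793701  0.31950675 -0.75624168 -0.32756418]
[0.5424435  0.07707124]
[0.54302989 0.07464206]
[  98  153   51   48 1895] [123.64591029 176.50237467] [[124.38184686 180.69570892]
 [122.42309451 180.09210999]]
plunger [0.43492537 0.08610757 0.065     ]
t 14.53 pos [0.4596 0.0582 0.2507] q [ 0.09 -0.32 -0.94  0.22  0.05  1.51] F [-0.7 -0.3  0.7] w 0.0429 0.0
shift [ 0.211  -0.3224  0.1654] turn [ 6.956e-01 -2.000e-04  1.000e-04]
```

The bar height is 0.156 against 0.158 m when home, so the pot is seated. Next I'll close the claw, turn the tool vertical and go above the plunger at about (0.435, 0.087).

```bash
python3 -m handwheel '[{"claw":-1,"x":0.05,"y":-0.08,"z":0.02,"wx":0.1,"wy":0,"wz":0},{"claw":-1,"x":0.1,"y":-0.15,"z":0.06,"wx":0.2,"wy":0,"wz":0},{"claw":-1,"x":0.15,"y":-0.25,"z":0.1,"wx":0.3,"wy":0,"wz":0},{"claw":-1,"x":0.22,"y":-0.32,"z":0.16,"wx":0.4,"wy":0,"wz":0},{"claw":-1,"x":0.22,"y":-0.32,"z":0.16,"wx":0.5,"wy":0,"wz":0},{"claw":-1,"x":0.22,"y":-0.32,"z":0.16,"wx":0.6,"wy":0,"wz":0},{"claw":-1,"x":0.22,"y":-0.32,"z":0.16,"wx":0.695,"wy":0,"wz":0},{"claw":-1,"x":0.22,"y":-0.32,"z":0.16,"wx":0.695,"wy":0,"wz":0},{"claw":-1,"x":0.22,"y":-0.32,"z":0.16,"wx":0.695,"wy":0,"wz":0},{"claw":-1,"x":0.22,"y":-0.32,"z":0.16,"wx":0.695,"wy":0,"wz":0}]'; python3 - <<'E'
from h import *
plan([.435,.0873,.075],R.from_euler("xyz",[np.pi,0,1.741]))
o=env.observe();cv2.imwrite("pics/w9.png",env.grab_frame("wrist")[:,:,::-1])
im=cv2.imread("pics/w9.png");hs=cv2.cvtColor(im,cv2.COLOR_BGR2HSV);m=((hs[...,0]>8)&(hs[...,0]<25)&(hs[...,1]>180)).astype(np.uint8)
k,l,st,c=cv2.connectedComponentsWithStats(m);i=1+st[1:,4].argmax();print(st[i],c[i],proj("wrist",[[.435,.0873,.065]],o))
E
```

```text
t: 15.37
eef_pos: [0.434, 0.0872, 0.2005]
eef_rot: [3.141, 0.0, 1.741]
wrist_force: [-0.1, 0.7, 0.7]
width: -0.0004
gripper_force: 0.0
t 15.37 pos [0.434  0.0872 0.2005] q [ 0.2   0.14 -0.38  1.05 -0.    1.6 ] F [-0.1  0.7  0.7] w -0.0004 0.0
shift [-7.000e-04  5.900e-03  8.369e-01] turn [0.0009 0.     0.0001]
[ 302  196   45   45 1562] [324.1978233  217.60243278] [[321.80693041 221.05656178]]
```

```bash
python3 -m handwheel '[{"claw":-1,"x":0.006,"y":0.01,"z":0.15,"wx":0,"wy":0,"wz":0},{"claw":-1,"x":0.006,"y":0.01,"z":0.3,"wx":0,"wy":0,"wz":0},{"claw":-1,"x":0.006,"y":0.01,"z":0.45,"wx":0,"wy":0,"wz":0},{"claw":-1,"x":0.006,"y":0.01,"z":0.6,"wx":0,"wy":0,"wz":0},{"claw":-1,"x":0.006,"y":0.01,"z":0.7,"wx":0,"wy":0,"wz":0},{"claw":-1,"x":0.006,"y":0.01,"z":0.78,"wx":0,"wy":0,"wz":0},{"claw":-1,"x":0.006,"y":0.01,"z":0.84,"wx":0,"wy":0,"wz":0},{"claw":-1,"x":0.006,"y":0.01,"z":0.84,"wx":0,"wy":0,"wz":0},{"claw":-1,"x":0.006,"y":0.01,"z":0.84,"wx":0,"wy":0,"wz":0}]'
```

```text
t: 16.17
eef_pos: [0.4355, 0.0884, 0.0763]
eef_rot: [3.139, -0.0, 1.741]
wrist_force: [-0.2, -0.0, 0.7]
width: 0.0002
gripper_force: 0.0
```

```bash
python3 -m handwheel '[{"claw":-1,"x":0,"y":0,"z":0.02,"wx":0,"wy":0,"wz":0},{"claw":-1,"x":0,"y":0,"z":0.04,"wx":0,"wy":0,"wz":0},{"claw":-1,"x":0,"y":0,"z":0.06,"wx":0,"wy":0,"wz":0},{"claw":-1,"x":0,"y":0,"z":0.08,"wx":0,"wy":0,"wz":0},{"claw":-1,"x":0,"y":0,"z":0.1,"wx":0,"wy":0,"wz":0},{"claw":-1,"x":0,"y":0,"z":0.11,"wx":0,"wy":0,"wz":0},{"claw":-1,"x":0,"y":0,"z":0.12,"wx":0,"wy":0,"wz":0},{"claw":-1,"x":0,"y":0,"z":0.12,"wx":0,"wy":0,"wz":0},{"claw":-1,"x":0,"y":0,"z":0.12,"wx":0,"wy":0,"wz":0}]'
```

```text
t: 16.92
eef_pos: [0.437, 0.0887, 0.0582]
eef_rot: [3.139, -0.0, 1.741]
wrist_force: [-1.2, -0.1, 6.3]
width: -0.0002
gripper_force: 3.0
```

```bash
python3 -m handwheel '[{"claw":-1,"x":0,"y":0,"z":0.01,"wx":0,"wy":0,"wz":0},{"claw":-1,"x":0,"y":0,"z":0.02,"wx":0,"wy":0,"wz":0},{"claw":-1,"x":0,"y":0,"z":0.03,"wx":0,"wy":0,"wz":0},{"claw":-1,"x":0,"y":0,"z":0.038,"wx":0,"wy":0,"wz":0},{"claw":-1,"x":0,"y":0,"z":0.044,"wx":0,"wy":0,"wz":0},{"claw":-1,"x":0,"y":0,"z":0.044,"wx":0,"wy":0,"wz":0},{"claw":-1,"x":0,"y":0,"z":0.044,"wx":0,"wy":0,"wz":0}]'
```

```text
t: 17.5
eef_pos: [0.4371, 0.0887, 0.0526]
eef_rot: [3.138, -0.0, 1.741]
wrist_force: [-4.6, -1.2, 16.9]
width: 0.0001
gripper_force: 8.1
```

16.9 N is above the 9 N spring force, so the plunger is at its stop. I'll lift off.

```bash
python3 -m handwheel '[{"claw":-1,"x":0,"y":0,"z":-0.03,"wx":0,"wy":0,"wz":0},{"claw":-1,"x":0,"y":0,"z":-0.07,"wx":0,"wy":0,"wz":0},{"claw":-1,"x":0,"y":0,"z":-0.12,"wx":0,"wy":0,"wz":0},{"claw":-1,"x":0,"y":0,"z":-0.25,"wx":0,"wy":0,"wz":0},{"claw":-1,"x":0,"y":0,"z":-0.4,"wx":0,"wy":0,"wz":0},{"claw":-1,"x":0,"y":0,"z":-0.6,"wx":0,"wy":0,"wz":0},{"claw":-1,"x":0,"y":0,"z":-0.8,"wx":0,"wy":0,"wz":0},{"claw":-1,"x":0,"y":0,"z":-1,"wx":0,"wy":0,"wz":0},{"claw":-1,"x":0,"y":0,"z":-1,"wx":0,"wy":0,"wz":0},{"claw":-1,"x":0,"y":0,"z":-1,"wx":0,"wy":0,"wz":0},{"claw":-1,"x":0,"y":0,"z":-1,"wx":0,"wy":0,"wz":0}]'; python3 - <<'E'
from h import *
o=env.observe();im=env.grab_frame("wrist")[:,:,::-1];hs=cv2.cvtColor(np.ascontiguousarray(im),cv2.COLOR_BGR2HSV);m=((hs[...,0]>8)&(hs[...,0]<25)&(hs[...,1]>180)).astype(np.uint8)
k,l,st,c=cv2.connectedComponentsWithStats(m);i=1+st[1:,4].argmax();print(st[i],c[i],proj("wrist",[[.435,.0873,.065],[.435,.0873,.053]],o))
print(o["t"],o["wrist_force"],o["qvel"])
t=env.grab_frame("top")[:,:,::-1];hs=cv2.cvtColor(np.ascontiguousarray(t),cv2.COLOR_BGR2HSV);m=np.zeros(hs.shape[:2],np.uint8)
m[225:255,195:265]=((hs[...,0]<16)&(hs[...,1]>100)&(hs[...,2]>40)&(hs[...,2]<190))[225:255,195:265]
k,l,st,c=cv2.connectedComponentsWithStats(m);i=1+st[1:,4].argmax();print(cv2.minAreaRect(np.argwhere(l==i)[:,::-1].astype(np.float32)))
E
```

```text
t: 18.42
eef_pos: [0.4356, 0.0884, 0.2007]
eef_rot: [3.14, 0.0, 1.741]
wrist_force: [0.2, -0.5, -0.6]
width: -0.0001
gripper_force: 0.0
[ 300  197   45   45 1558] [321.83311938 218.74454429] [[319.30206382 222.1851746 ]
 [319.32717787 218.67769229]]
18.4167 [ 0.23357575 -0.53847777 -0.58030433] [-0.00118124  0.01399165 -0.02731105 -0.00116116 -0.00073026 -0.00057032]
((225.28370666503906, 236.78863525390625), (5.730774402618408, 46.05714797973633), 79.87532806396484)
```

```bash
python3 - <<'E'
from rig import env
print(env.close_job())
E
```

```text
the job is handed in; nothing more can be done
None
```

I handed the job in at about 18.5 s without seeing a verdict: the pot was lifted off the hooks and set down in the warmer's dock (bar height 0.156 m, 0.158 m when home), the plunger was pressed to its stop at about 17 N and sprang back up, and the arm never went near the jar or shaker, though I didn't re-check them by camera.

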